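# Rake the offcuts from under the gantry beam and put the rake away

## Robot

A 6-joint arm with a two-finger parallel gripper is mounted at the origin on the work surface. World frame = base frame: x ahead of the robot, y to its left, z up, the work surface at z = 0. Lengths are in m, angles in rad, forces in N, time in s.
With the tool pointing down it reaches from about 0.275 to 0.825 m from the base axis. Payload 5.2 kg.
Tool frame: the origin (TCP) lies midway between the tips of the shut fingers; the grasp point (between the pads) lies 19 mm behind it; z points along the fingers, y is the line along which they close (so a half turn about z gives the same grasp; the last joint's range is limited). The gripper opens to 93 mm and grips with 3 to 60 N. Pads are 15 mm wide; open, the fingers measure 128 mm over their backs; the gripper's body (75 mm by 188 mm) begins 65 mm behind the grasp point.
Start: joints at [1.141, 0.259, 1.535, -0, 1.348, -0.203], TCP at [0.124, 0.536, 0.219] pointing down, gripper open.
Joint ranges: [-3.14, 3.14], [-0.91, 2.08], [0.19, 2.58], [-1.22, 4.36], [0.22, 2.71], [-3.12, 3.12]. Speed limits (rad/s): [2.57, 2.57, 3.14, 3.14, 3.14, 3.14].

## Interface

Orientations are given as a unit quaternion [w, x, y, z].
In Python, from plant import * gives the robot as it stands.
- The arm moves only by the tool apply_moves, never from a script. Its argument "moves" is one flat list of numbers, 4 for each row, row after row: the shift along the tool's x, y, z in mm, then the turn about the tool's z in degrees. A call has 1 to 12 rows; each row shifts and turns the commanded pose from where the row before left it, along the tool's axes as they then stand; what a row does not reach is not made up. A row lasts 1/8 s, in which the tool goes at most 62.5 mm and 10.7 degrees, less where a joint would pass 70% of its speed; a pose out of reach is approached as far as the arm can. A call with a gripper value outside its range is refused whole. "hand" is the closure, from 0 (fully open) to 1 (shut), set as the call begins (left out, the last holds). The fingers move at their own pace and stop on an object; the grip force is fixed at half the most. Time passes only in rows, so rows that do not move let the fingers close. It gives the time, the measured TCP pose, the force, the opening and the grip force at its end, in the units of the state.
- observe(): the state, without advancing time (a new reading comes with each control period).
- read_camera(name): name is "side" or "top"; returns a dict with "img" (400x640x3 uint8, blue, green, red), "intrinsics" (3x3 intrinsics, pixels), "R" (3x3) and "t" (3): a world point X has camera coordinates R X + t. Camera axes: x right, y down, z forward; pixel columns grow to the right and rows downward; lengths in m; the calibration is good to about 2 mm. A picture is of the moment at which its call begins. There is no depth.
- close_job(): hands the job in; it is judged then, once.
The state is a dict: "clock": time; "joints": joint angles; "qd": joint speeds; "joint_efforts": joint torques, N m; "eef_pos": TCP position; "eef_rot": TCP orientation; "wrist_force": force on the tool from outside, world axes, zero at the start; "torque": the same for the moment, N m; "opening": finger opening in m; "grip_force": force on a finger pad.
Only numpy, scipy, OpenCV 4.12 (cv2) and the standard library are available. Lean on these libraries where they do the work, as an engineer would, in place of code of your own. Each camera call takes 0.05 s, during which the arm holds its last target. There are 200 camera calls.

## Task

Take the chip rake from its holder and use it to sweep the three offcuts out from under the low beam, over the front edge of the work platform and into the catch tray; the gripper itself must not touch the offcuts. When all three lie in the tray, stand the rake upright in its holder again, head down, and let go. Leave the glue bottle, the teal shell and the yellow parts bin where they are.

Things in the scene. Friction and masses are not known exactly. Their poses are not given: they have to be found in the camera images.
- station: Fixed work platform: white box with a plywood top, 280 (x) x 400 (y) x 80 mm high. Origin at table height under the middle of its front edge (the one towards the robot); x points away from the robot across the platform (0 to +280 mm), y along the front edge (-200 to +200 mm), z up; plywood top at z = +80 mm.
- beam (a point): Middle of the underside of the fixed aluminium gantry beam above the platform, at x = +125, y = 0, z = +260 mm of the platform (180 mm above the plywood), same axes. The beam is 50 (x) x 400 (y) x 40 mm high, with a camera 30 mm high on its middle, and stands on two posts (30 x 20 mm, at y = -190 and +190 mm). It is in the way of an upright gripper.
- tray: Fixed grey open catch tray standing on the table against the platform's front edge, same yaw as the platform: 130 (x) x 250 (y) x 77 mm high outside, walls and floor 5 mm, rim 3 mm below the plywood top. Origin at the centre of its underside. How far it stands to the left or right along the front edge varies.
- tray_in (a point): Centre of the tray's inner floor, 5 mm above the table; axes as the tray. Inside: 120 (x) x 240 (y) mm, 72 mm deep.
- holder: Fixed open-topped dark steel holder for the rake, left or right of the robot: 46 (x) x 118 (y) x 65 mm high outside, walls and floor 5 mm. Origin at the centre of its underside.
- holder_in (a point): Centre of the holder's inner floor, 5 mm above the table; axes as the holder. Inside: 36 (x) x 108 (y) mm, 60 mm deep.
- rake: T-shaped chip rake, 192 mm long, about 160 g: aluminium head 20 (x) x 90 (y) x 24 (z) mm, straight wooden handle 20 (x) x 24 (y) mm rising from the head's middle, z = 24 to 192 mm. Origin at the centre of the head's underside, z along the handle, y along the head. Starts upright in the holder, head down on its floor, y along the holder's y.
- profile: Offcut of aluminium slotted profile, 40 (x) x 64 (y) x 28 mm high, about 100 g; origin at its middle. The three offcuts start flat on the plywood under the beam, side by side in any order, about 95 mm apart, each long side (y) within 0.4 rad of the platform's y.
- block: Plywood offcut block, 36 (x) x 62 (y) x 26 mm high, about 45 g; origin at its middle.
- bracket: White printed L-shaped bracket, 40 (x) x 64 (y) x 28 mm high, about 45 g: a 16 mm thick leg along y at its +x side and a 20 mm wide foot reaching to -x at its +y end; origin at the middle of the 40 x 64 x 28 mm outline.
- glue: Bystander: white glue bottle, 52 mm diameter, 130 mm high, standing on the table on the other side of the robot from the rake's holder. Origin at the centre of its underside.
- shell: Bystander: teal dome-shaped robot shell, 72 mm diameter, 46 mm high, on the rear of the platform behind the beam. Origin at the centre of its underside.
- partsbin: Bystander: yellow open parts bin, 140 x 90 x 60 mm, on the table to the right of the platform. Origin at the centre of its underside.
Not all that is in view belongs to the job. There is more than one size of the rake; the one meant has the size given above. Leave any orange look-alike of the holder alone.

How it is judged:
By the outcome, as a careful person would: the job done as asked, in the order asked, and still so for the second after the job is handed in, with the robot touching nothing.
It also fails if it takes over 72 s, if anything falls off the work surface, if the arm or the gripper's body presses on something with over 40 N, if the wrist force passes 120 N, or if a joint passes its speed limit or range.

## Working session

There is one attempt and no reset: what is moved stays moved. The work goes in short steps, Python scripts to look and compute and a tool call to move; the robot and the scene stay as the last step left them, time stands still between calls to the robot, and variables do not carry over. Pictures are saved under pics/ and viewed, at most 10 in all, crops included, and the job is handed in when it is done.

Besides the shell and the picture viewer there is one more tool, called after "Emit:" as name(argument=value, ...), one argument or row to a line, values as JSON. apply_moves: Moves the arm, as the interface text tells. Its arguments: {"type":"object","properties":{"moves":{"type":"array"},"hand":{"type":"number"}},"required":["moves"]}

```bash
mkdir -p pics; ls; python3 - <<'E'
from plant import *
import cv2,numpy as np
o=observe();print(o)
for n in("side","top"):
    c=read_camera(n);cv2.imwrite(f"pics/{n}0.png",c["img"]);np.savez(f"{n}0.npz",**c)
    print(n,c["intrinsics"],c["R"],c["t"],-c["R"].T@c["t"])
E
```

```text
pics
{'clock': 0.0, 'joints': array([ 1.14117948e+00,  2.59329801e-01,  1.53610393e+00,  1.27498154e-05,
        1.34797776e+00, -2.02806453e-01]), 'qd': array([ 0.00075462, -0.00021399, -0.00031327,  0.0007398 , -0.00063538,
       -0.00075759]), 'joint_efforts': array([ 1.30185887e-03, -4.37310541e+01, -2.83999962e+01,  7.21984939e-02,
        4.13284684e-02, -1.37371030e-04]), 'eef_pos': array([0.12342049, 0.53540749, 0.21781644]), 'eef_rot': array([-2.88707543e-04,  1.13163634e-01,  9.93575948e-01, -8.62394976e-04]), 'wrist_force': array([0.03387022, 0.09317081, 0.76226814]), 'torque': array([ 0.02492306, -0.00110481,  0.00049519]), 'grip_force': 0.0, 'opening': 0.09287744049804988}
side [[463.21763975   0.         315.73333537]
 [  0.         463.21763975 195.89050635]
 [  0.           0.           1.        ]] [[ 0.88437392  0.4663594   0.01979105]
 [ 0.3655897  -0.66567286 -0.65055655]
 [-0.29021879  0.58257065 -0.7591999 ]] [-0.49418988 -0.07998194  1.590972  ] [ 0.92801919 -0.7496253   1.16561356]
top [[490.50329233   0.         310.78228354]
 [  0.         490.50329233 193.00773849]
 [  0.           0.           1.        ]] [[ 0.00906923 -0.99984492  0.01509606]
 [-0.99304127 -0.01077814 -0.11727258]
 [ 0.1174171  -0.01392744 -0.99298502]] [-0.00776511  0.53891048  1.71586684] [0.33375866 0.02194218 1.76714671]
```

View pics/side0.png

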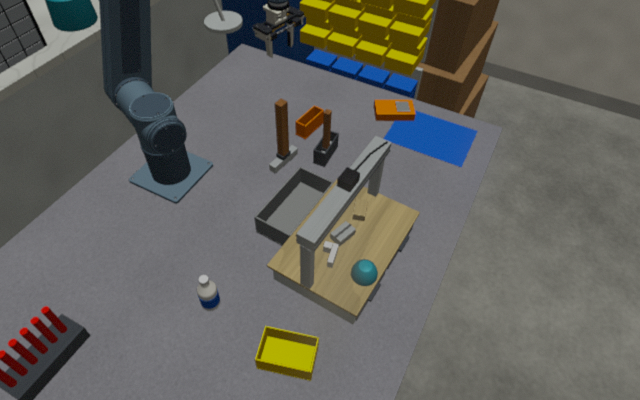

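View pics/top0.png

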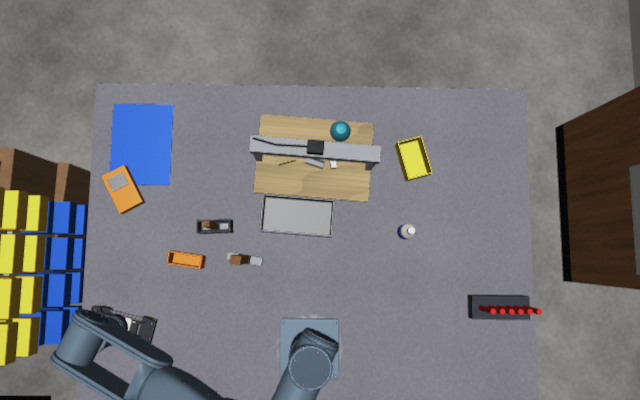

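The side view shows the rake in the dark holder at about (326,140), the taller look-alike at (283,135), the tray at (295,205), and the offcuts near (333,250), (344,233) and (358,217). In the top view, the holder is at (215,227) and the platform corners are at about (255,197) and (369,202). I'll zoom in on both views.

```bash
python3 - <<'E'
import cv2
t=cv2.imread("pics/top0.png")[105:275,185:385];cv2.imwrite("pics/tc.png",cv2.resize(t,None,fx=3.5,fy=3.5,interpolation=cv2.INTER_CUBIC))
t=cv2.imread("pics/side0.png")[90:325,250:440];cv2.imwrite("pics/sc.png",cv2.resize(t,None,fx=2.5,fy=2.5,interpolation=cv2.INTER_CUBIC))
E
```

```text
(no output)
```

View pics/tc.png

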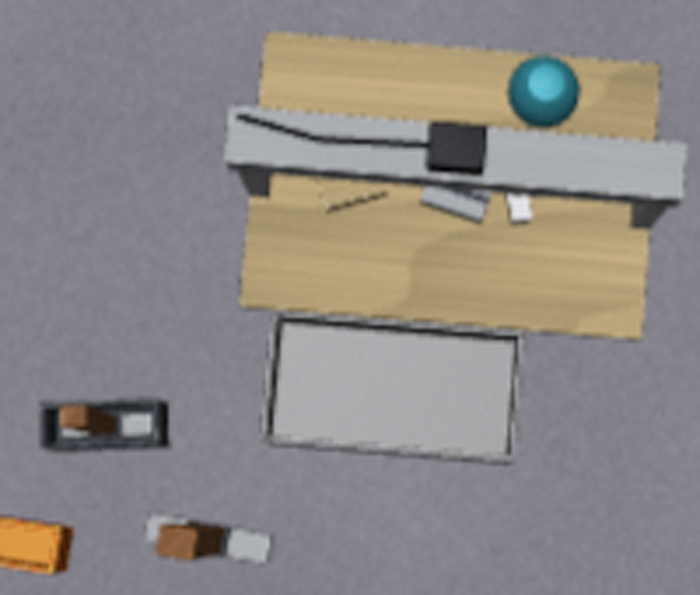

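View pics/sc.png

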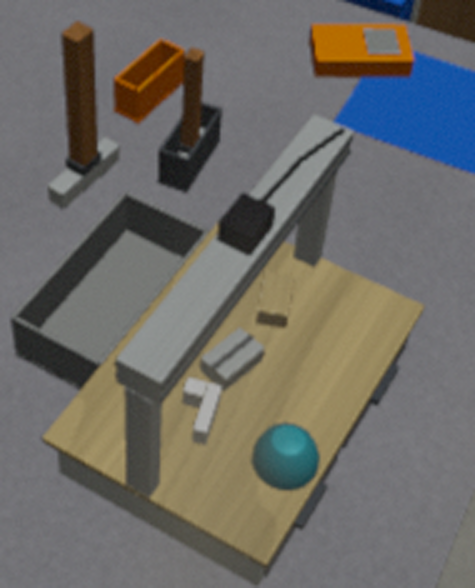

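The top crop shows the holder rim corners at (41,402) and (168,448), the handle top at (73,416), the platform front edge from (241,306) to (641,339), and the tray rim from (277,316) to (512,461). The side crop shows the bracket at about (203,405), the profile at (233,355) and the block at (277,297).

```bash
cat > h.py <<'E'
import numpy as np,cv2
def ray(c,u,v,z):
    C=-c["R"].T@c["t"];d=c["R"].T@np.linalg.inv(c["intrinsics"])@[u,v,1];return C+d*(z-C[2])/d[2]
T=dict(np.load("top0.npz"));S=dict(np.load("side0.npz"))
def tc(p,z): return ray(T,185+(p[0]+.5)/3.5-.5,105+(p[1]+.5)/3.5-.5,z)[:2]
def sc(p,z): return ray(S,250+(p[0]+.5)/2.5-.5,90+(p[1]+.5)/2.5-.5,z)[:2]
def proj(c,X):
    p=c["intrinsics"]@(c["R"]@np.asarray(X)+c["t"]);return p[:2]/p[2]
E
python3 - <<'E'
from h import *
np.set_printoptions(precision=4,suppress=True)
def fit(model,pts):
    m=np.array(model);p=np.array(pts);a=m-m.mean(0);b=p-p.mean(0)
    th=np.arctan2((a[:,0]*b[:,1]-a[:,1]*b[:,0]).sum(),(a*b).sum());R=np.array([[np.cos(th),-np.sin(th)],[np.sin(th),np.cos(th)]])
    o=p.mean(0)-R@m.mean(0);r=p-(m@R.T+o);return o,th,R,r
P=[(0,.2),(0,-.2),(.28,-.2),(.28,.2)]
o,th,R,r=fit(P,[tc(p,.08) for p in[(241,306),(641,339),(660,65),(266,33)]]);print("plat top",o,th,r.tolist())
o2,th2,R2,r2=fit([P[1],P[2],P[3]],[sc(p,.08) for p in[(43,438),(267,570),(424,305)]]);print("plat side",o2,th2,r2.tolist())
to,tth,tR,r=fit([(.065,.125),(.065,-.125),(-.065,-.125),(-.065,.125)],[tc(p,.077) for p in[(277,316),(519,336),(512,461),(265,443)]]);print("tray",to,tth,r.tolist(),R.T@(to-o))
ho,hth,hR,r=fit([(.023,.059),(.023,-.059),(-.023,-.059),(-.023,.059)],[tc(p,.065) for p in[(41,402),(167,401),(169,447),(42,450)]]);print("holder",ho,hth,r.tolist())
ho2,hth2,_,r=fit([(.023,.059),(.023,-.059),(-.023,-.059)],[sc(p,.065) for p in[(220,110),(187,160),(160,151)]]);print("holder side",ho2,hth2,r.tolist())
print("handle",tc((73,416),.197),sc((194,54),.197))
R=np.array(R)
for n,pts,z in[("bracket",[(190,380),(207,381),(220,389),(204,432),(193,429),(184,392)],.108),("profile",[(202,352),(240,331),(264,350),(225,375)],.108),("block",[(264,275),(294,283),(288,318),(259,314)],.106)]:
    q=np.array([R.T@(sc(p,z)-o) for p in pts]);print(n,q.tolist(),q.mean(0))
    # same in side frame
E
```

```text
plat top [ 0.5192 -0.0014] -0.07088302540274793 [[0.0009935958811883028, -0.0016675621472731772], [0.0007439153358349548, 0.001492428898384912], [-0.0006137245824816562, 0.0008515524084655446], [-0.0011237866345413794, -0.000676419159577224]]
plat side [ 0.525  -0.0032] -0.06775593910553268 [[0.0003951745194704648, 0.002463119688614096], [0.0012823211393275802, -0.003427750248924999], [-0.001677495658798045, 0.0009646305603109306]]
tray [0.4542 0.045 ] -0.06653817930761513 [[-0.0022641067877141596, -0.004444727850668961], [-0.0029900876914848995, 0.005276935820925893], [0.003294017484089251, 0.0030460464437879337], [0.0019601769951097525, -0.0038782544140448516]] [-0.0681  0.0417]
holder [0.4164 0.3296] 0.030503108523775767 [[0.0008651496553894189, 0.003935992432360869], [-0.00049668091813454, -0.00237269421286207], [9.2203549968084e-05, -0.0042003712021376205], [-0.00046067228722301845, 0.0026370729826389883]]
holder side [0.4214 0.3322] 0.06093280004451633 [[-0.0005093189289388511, -0.003533759731310926], [-0.0025303579936921117, 0.001488768344481639], [0.0030396769226309073, 0.002044991386829287]]
handle [0.4178 0.3349] [0.4211 0.3338]
bracket [[0.11159898496867778, -0.06363362610530723], [0.12818187374589537, -0.05460413376516806], [0.14571451612750616, -0.05608661858281009], [0.1591656343729894, -0.11350754159904748], [0.14727942583357506, -0.11662304213891425], [0.11430999816551453, -0.08093547803554034]] [ 0.1344 -0.0809]
profile [[0.10318808653123725, -0.02334545928408311], [0.1247293853555224, 0.025972702107063303], [0.16101118193291658, 0.01711169942763283], [0.14096544945095704, -0.036778909417291436]] [ 0.1325 -0.0043]
block [[0.10681081512113895, 0.11654733941074188], [0.14297519126607225, 0.125020396044079], [0.16180031511965354, 0.07419028718274263], [0.13050472805783925, 0.06108735118995532]] [0.1355 0.0942]
```

Emit:
apply_moves(
  moves=[0,0,-6,10.6,0,0,-6,10.6,0,0,-6,10.6,0,0,-6,10.6,0,0,-6,10.6,0,0,-6,10.6,0,0,-6,10.6,0,50,0,0,0,50,0,0,0,50,0,0,0,50,0,0,0,50,0,0],
  hand=0,
)

```text
clock: 1.6
eef_pos: [0.3748, 0.5479, 0.26]
eef_rot: [-0.0, 0.69, 0.724, -0.001]
wrist_force: [0.0, 0.9, 0.3]
opening: 0.0931
grip_force: 0.0
```

```bash
python3 - <<'E'
from h import *
from plant import observe
o=observe();w,x,y,z=o["eef_rot"];print(o["clock"],o["eef_pos"],o["joints"],"toolx",[1-2*(y*y+z*z),2*(x*y+w*z)])
P=np.array([.5215,-.002]);th=-.070;R=np.array([[np.cos(th),-np.sin(th)],[np.sin(th),np.cos(th)]])
def tri(a,b):
    A=[];B=[]
    for c,p in((T,(185+a[0]/3.5,105+a[1]/3.5)),(S,(250+b[0]/2.5,90+b[1]/2.5))):
        M=c["intrinsics"]@np.c_[c["R"],c["t"]]
        for i in(0,1): r=p[i]*M[2]-M[i];A.append(r[:3]);B.append(-r[3])
    return np.linalg.lstsq(np.array(A),np.array(B),rcond=None)[0]
print("tallrake top",tri((177,540),(80,33)),"rake top",tri((73,416),(194,54)))
s=tri((543,88),(285,445));print("shell",s,R.T@(s[:2]-P))
for n,p in(("tray c",(.4556,.0445)),):print(n,R.T@(np.array(p)-P))
print("glue",ray(T,407,230,.1))
E
```

```text
1.6 [0.3747581  0.54789637 0.2600112 ] [8.03127175e-01 4.48256185e-01 1.16077338e+00 1.14391799e-04
 1.53368252e+00 7.54148043e-01] toolx [np.float64(-0.0489555411762026), np.float64(0.9988007250304286)]
tallrake top [0.3092977  0.22971737 0.2578324 ] rake top [0.4187533  0.33565542 0.19311343]
shell [ 0.7521866  -0.10014935  0.10663633] [ 0.23698649 -0.08177411]
tray c [-0.06899095  0.04177689]
glue [ 0.40770361 -0.33000922  0.1       ]
```

Emit:
apply_moves(
  moves=[-54,8.5,0,0,-54,8.5,0,0,-54,8.5,0,0,-54,8.5,0,0,0,0,38,0,0,0,38,0,0,0,38,0,0,0,0,0],
)

```text
clock: 2.6
eef_pos: [0.4156, 0.3328, 0.1437]
eef_rot: [-0.001, 0.69, 0.724, -0.004]
wrist_force: [0.7, 0.3, 0.4]
opening: 0.0931
grip_force: 0.0
```

Emit:
apply_moves(
  moves=[0,0,0,0,0,0,0,0,0,0,0,0,0,0,0,0,0,0,0,0],
  hand=1,
)

```text
clock: 3.22
eef_pos: [0.418, 0.3341, 0.1469]
eef_rot: [0.0, 0.69, 0.724, 0.0]
wrist_force: [-0.2, -0.3, -0.2]
opening: 0.0477
grip_force: 0.0
```

Emit:
apply_moves(
  moves=[0,0,0,0,0,0,0,0,0,0,0,0,0,0,0,0,0,0,0,0,0,0,-25,0,0,0,-30,0,0,0,-25,0,0,0,0,0],
)

```text
clock: 4.35
eef_pos: [0.419, 0.3347, 0.2284]
eef_rot: [0.001, 0.69, 0.724, 0.002]
wrist_force: [0.5, 0.3, -2.4]
opening: 0.0197
grip_force: 30.0
```

Emit:
apply_moves(
  moves=[-38,14,0,6.7,-38,14,0,0,-32,23,0,0,0,0,0,0],
)

```text
clock: 4.85
eef_pos: [0.4665, 0.2222, 0.225]
eef_rot: [-0.0, 0.732, 0.681, -0.001]
wrist_force: [-0.8, 1.1, -1.7]
opening: 0.0197
grip_force: 30.0
```

```bash
cat > look.py <<'E'
import sys,cv2
from plant import *
def shot(n,f,x0,y0,x1,y1,k):
    c=read_camera(n);cv2.imwrite(f"pics/{f}.png",cv2.resize(c["img"][y0:y1,x0:x1],None,fx=k,fy=k,interpolation=cv2.INTER_CUBIC));return c
def pose():
    o=observe();w,x,y,z=o["eef_rot"];print(o["clock"],o["eef_pos"].round(4),"toolx",round(1-2*(y*y+z*z),4),round(2*(x*y+w*z),4),o["wrist_force"].round(1),"j6",o["joints"][5].round(2))
    return o
E
python3 -c "
from look import *
pose()"
```

```text
4.85 [0.4665 0.2222 0.225 ] toolx 0.0715 0.9974 [-0.8  1.1 -1.7] j6 0.3
```

Emit:
apply_moves(
  moves=[0,0,20,0,0,0,0,0,-10,0,0,0,-20,0,-3.5,0,-20,0,-3,0,-20,0,2,0,-20,0,2,0,-19,0,7,0,-19,0,7,0,0,0,0,0],
)

```text
clock: 6.1
eef_pos: [0.4575, 0.0961, 0.1959]
eef_rot: [0.0, 0.731, 0.682, 0.001]
wrist_force: [-0.3, -0.5, -0.7]
opening: 0.02
grip_force: 30.0
```

```bash
python3 -c "
from look import *
pose();shot('side','p1',230,90,430,290,2.5)"
```

```text
6.1 [0.4575 0.0961 0.1959] toolx 0.0695 0.9976 [-0.3 -0.5 -0.7] j6 0.04
```

View pics/p1.png

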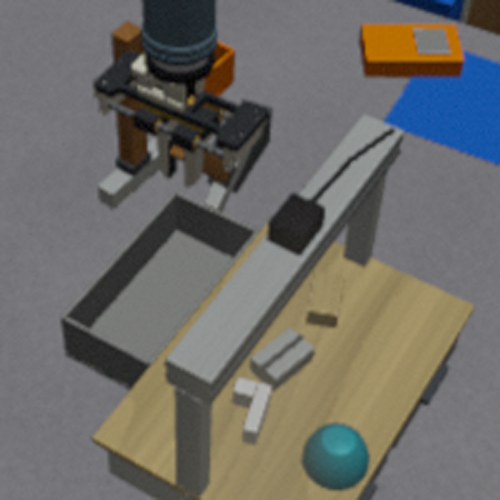

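The view shows the rake pivoting in the grip, with its head near (218,195) at the tray's left rim and the handle leaning as planned. I'll continue the pivot.

Emit:
apply_moves(
  moves=[-17,0,11,0,-16,0,12,0,-9,0,10,0,-9,0,10,0,-7,0,11,0,-7,0,12,0,-4,0,10,0,0,0,0,0],
)

```text
clock: 7.15
eef_pos: [0.4515, 0.0285, 0.1178]
eef_rot: [-0.002, 0.731, 0.682, -0.0]
wrist_force: [1.0, 5.3, -3.5]
opening: 0.0198
grip_force: 30.0
```

```bash
python3 -c "
from look import *
pose();shot('side','p2',250,120,370,240,4)"
```

```text
7.15 [0.4515 0.0285 0.1178] toolx 0.0687 0.9976 [ 1.   5.3 -3.5] j6 -0.12
```

View pics/p2.png

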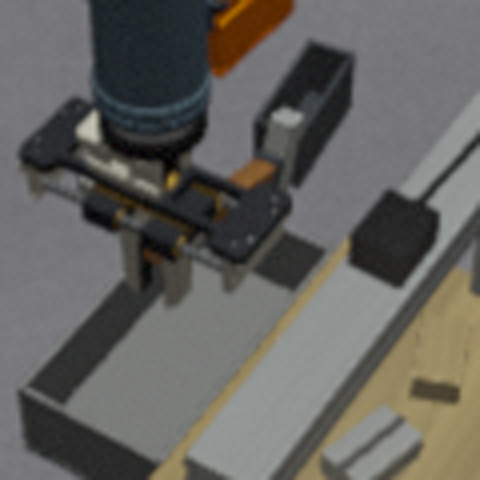

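The hoe shape is achieved: the head hangs vertically at (285,150) and the handle runs level into the fingers. I'll lift and turn the head to face the platform.

Emit:
apply_moves(
  moves=[0,0,-30,0,0,0,-40,0,0,0,0,10,0,0,0,10,0,0,0,10,0,0,0,10,0,0,0,10,0,0,0,10,0,0,0,10,0,0,0,10,0,0,0,10,0,0,0,0],
)

```text
clock: 8.7
eef_pos: [0.4522, 0.0278, 0.1891]
eef_rot: [0.0, 0.999, -0.033, -0.0]
wrist_force: [0.0, 0.6, -1.2]
opening: 0.0199
grip_force: 30.0
```

```bash
cat > hl.py <<'E'
# hoe tip estimate: list predicted pixels of head ends for various tilt
from h import *
from look import *
E
python3 - <<'E'
from h import *
from look import *
o=pose();c=shot('side','p3',290,130,420,260,4)
w,x,y,z=o["eef_rot"];tx=np.array([1-2*(y*y+z*z),2*(x*y+w*z),0]);G=o["eef_pos"]+[0,0,.019]
for ph in(70,80,90,100):
    f=np.radians(ph);up=-np.sin(f)*tx+np.array([0,0,np.cos(f)]);arm=-np.cos(f)*tx-np.array([0,0,np.sin(f)])
    H=G-up*.148
    print(ph,[((proj(c,H+k*.045*arm)-[290,130])*4).round().tolist() for k in(-1,1)],(H+.045*arm).round(3))
E
```

```text
8.7 [0.4522 0.0278 0.1891] toolx 0.9978 -0.0658 [ 0.   0.6 -1.2] j6 1.45
70 [[182.0, 263.0], [139.0, 322.0]] [0.576 0.02  0.115]
80 [[183.0, 237.0], [157.0, 310.0]] [0.59  0.019 0.138]
90 [[178.0, 207.0], [171.0, 294.0]] [0.6   0.018 0.163]
100 [[166.0, 176.0], [180.0, 273.0]] [0.605 0.018 0.19 ]
```

View pics/p3.png

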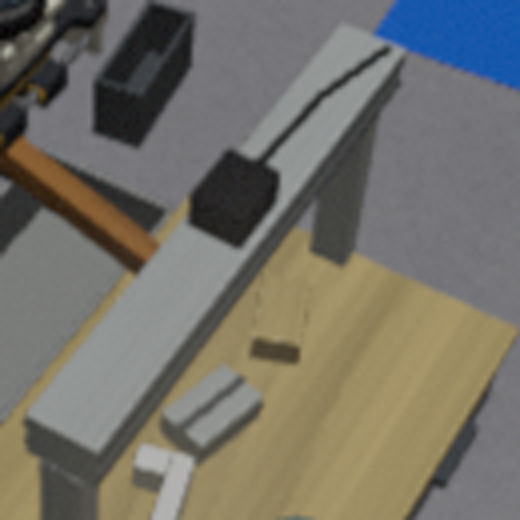

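The handle runs from the gripper at (5,150) to (150,256) and disappears under the beam, so I can infer its tilt from the slope.

```bash
python3 - <<'E'
from h import *
G=np.array([.4522,.0278,.2081]);tx=np.array([.9978,-.0658,0])
for ph in(65,70,75,80,85,90,95):
    f=np.radians(ph);d=np.sin(f)*tx-np.array([0,0,np.cos(f)])
    print(ph,[((proj(S,G+d*k)-[290,130])*4).round().tolist() for k in(0.01,.1,.136)])
E
```

```text
65 [[5.0, 176.0], [102.0, 258.0], [140.0, 290.0]]
70 [[6.0, 176.0], [106.0, 252.0], [146.0, 283.0]]
75 [[6.0, 175.0], [109.0, 246.0], [151.0, 275.0]]
80 [[6.0, 174.0], [112.0, 239.0], [155.0, 266.0]]
85 [[6.0, 174.0], [114.0, 232.0], [158.0, 256.0]]
90 [[6.0, 173.0], [114.0, 224.0], [159.0, 245.0]]
95 [[6.0, 172.0], [114.0, 215.0], [159.0, 233.0]]
```

```bash
python3 - <<'E'
from h import *
from look import *
I=cv2.imread("pics/side0.png");c=read_camera("side");J=c["img"]
hsv=cv2.cvtColor(J,cv2.COLOR_BGR2HSV);roi=np.zeros(J.shape[:2],np.uint8);roi[155:205,286:332]=1
m=cv2.inRange(hsv,(5,110,40),(18,255,220))*roi;d=cv2.absdiff(I,J).max(2)>25;m=m*d
n,l,s,_=cv2.connectedComponentsWithStats(m);k=1+s[1:,4].argmax();ys,xs=np.where(l==k)
print(s[k],cv2.fitLine(np.c_[xs,ys].astype(np.float32),cv2.DIST_L2,0,.01,.01).ravel())
for x in range(288,330,5):
    q=ys[xs==x];print(x,(q.min(),q.max()) if len(q) else None)
t=read_camera("top")
cv2.imwrite("pics/t4.png",cv2.resize(t["img"][120:250,250:390],None,fx=4,fy=4,interpolation=cv2.INTER_CUBIC))
E
```

```text
[290 164  39  34 374] [  0.79665047   0.6044403  309.254      179.85562   ]
288 None
293 (np.int64(165), np.int64(174))
298 (np.int64(167), np.int64(177))
303 (np.int64(170), np.int64(177))
308 (np.int64(174), np.int64(185))
313 (np.int64(177), np.int64(188))
318 (np.int64(181), np.int64(192))
323 (np.int64(185), np.int64(197))
328 (np.int64(190), np.int64(192))
```

View pics/t4.png

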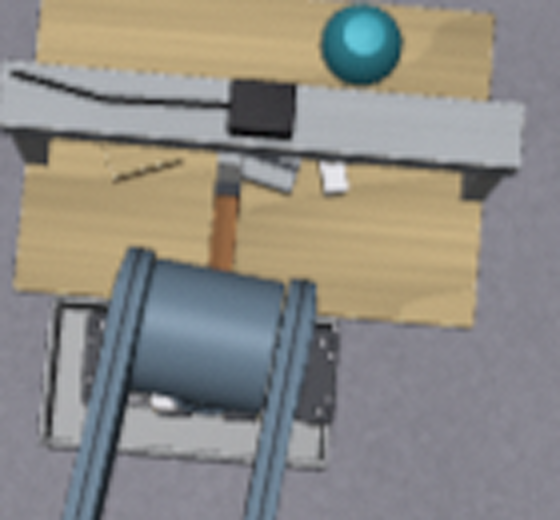

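```bash
python3 - <<'E'
from h import *
def plane(c,p,q):
    K=np.linalg.inv(c["intrinsics"]);a,b=[c["R"].T@K@[*u,1] for u in(p,q)];n=np.cross(a,b);n/=np.linalg.norm(n);return n,n@(-c["R"].T@c["t"])
n1,d1=plane(S,(309.25,179.86),(309.25+.797*10,179.86+6.04));n2,d2=plane(T,(305.1,187.1),(306.9,168.9))
d=np.cross(n1,n2);d/=np.linalg.norm(d);d*=np.sign(d[0])
for x in(.4522,.5,.55,.59):
    p=np.linalg.solve(np.array([n1,n2,[1,0,0]]),[d1,d2,x]);print(p.round(4))
print(d,"tilt from vertical",np.degrees(np.arccos(-d[2])))
j=np.linalg.solve(np.array([n1,n2,np.cross(n2,d)]),[d1,d2,0])
# head/handle junction: point on line projecting to row 168.9 in top
from scipy.optimize import brentq
f=lambda x:proj(T,np.linalg.solve(np.array([n1,n2,[1,0,0]]),[d1,d2,x]))[1]-168.9
x=brentq(f,.4,.7);print("junction",np.linalg.solve(np.array([n1,n2,[1,0,0]]),[d1,d2,x]))
E
```

```text
[0.4522 0.0256 0.243 ]
[0.5    0.0215 0.2271]
[0.55   0.0173 0.2105]
[0.59   0.0139 0.1973]
[ 0.94617279 -0.07995709 -0.31363023] tilt from vertical 71.72185831509023Traceback (most recent call last):
  File "<stdin>", line 9, in <module>
    r = gufunc(a, b, signature=signature)
    raise LinAlgError("Singular matrix")
numpy.linalg.LinAlgError: Singular matrix
```

```bash
python3 - <<'E'
from h import *
from scipy.optimize import brentq
p0=np.array([.5,.0215,.2271]);d=np.array([.94617,-.07996,-.31363])
for row in(168.9,):
    k=brentq(lambda k:proj(T,p0+k*d)[1]-row,-.1,.3);J=p0+k*d;print("junction(axis)",J)
    f=np.arccos(-d[2]);h=d[:2]/np.hypot(*d[:2]);arm=np.r_[-np.cos(f)*h,-np.sin(f)]
    tip=J+.045*arm;print("tip shoulder corner",tip,"tip outer",tip+.024*d,"rel TCP",tip-[.4522,.0278,.1891])
    P=np.array([.5215,-.002]);th=-.07;R=np.array([[np.cos(th),-np.sin(th)],[np.sin(th),np.cos(th)]]);print("plat",R.T@(tip[:2]-P), R.T@(np.array([.4522,.0278])-P))
E
```

```text
junction(axis) [0.59841157 0.01318332 0.1944792 ]
tip shoulder corner [0.58434835 0.01437179 0.15174966] tip outer [0.60705643 0.01245275 0.14422254] rel TCP [ 0.13214835 -0.01342821 -0.03735034]
plat [0.06154934 0.02072749] [-0.07121458  0.02487998]
```

Emit:
apply_moves(
  moves=[0,24,8,0,35,0,0,0,36,0,0,0,36,0,0,0,0,0,20,0,0,0,20,0,0,0,12,0,0,0,0,0],
)

```text
clock: 9.85
eef_pos: [0.5578, -0.0034, 0.1289]
eef_rot: [0.0, 0.999, -0.034, 0.0]
wrist_force: [0.7, 0.5, -1.3]
opening: 0.0194
grip_force: 30.0
```

```bash
python3 -c "
from look import *
pose();shot('side','p5',290,150,440,290,4)"
```

```text
9.85 [ 0.5578 -0.0034  0.1289] toolx 0.9978 -0.067 [ 0.7  0.5 -1.3] j6 1.43
```

View pics/p5.png

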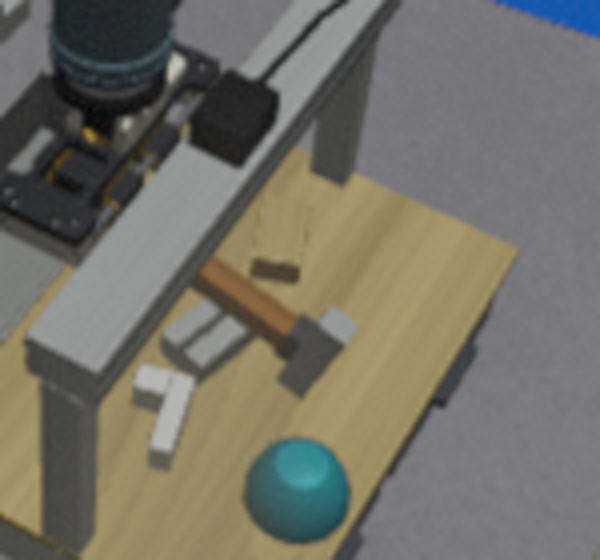

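```bash
python3 - <<'E'
from h import *
P=np.array([.5215,-.002]);th=-.07;R=np.array([[np.cos(th),-np.sin(th)],[np.sin(th),np.cos(th)]])
for p in((300,396),(280,378)):
  for z in(.083,.09):
    w=ray(S,290+p[0]/4,150+p[1]/4,z);print(w,R.T@(w[:2]-P))
E
```

```text
[ 0.72723916 -0.02606821  0.083     ] [ 0.2069187  -0.00961928]
[ 0.72853737 -0.03074661  0.09      ] [ 0.20854095 -0.01419542]
[ 0.70857873 -0.0188375   0.083     ] [ 0.18779823 -0.00371145]
[ 0.70999759 -0.02356265  0.09      ] [ 0.18954412 -0.00832579]
```

The head is behind the profile: its tip is at (300,395), which is about platform x 0.19, y 0.006. I'll shift it slightly and pull.

Emit:
apply_moves(
  moves=[0,6,0,0,-20,0,0,0,-20,0,0,0,-20,0,0,0,-20,0,0,0,-20,0,0,0,-20,0,0,0,0,0,0,0],
)

```text
clock: 10.9
eef_pos: [0.4367, -0.0013, 0.1297]
eef_rot: [0.0, 0.999, -0.034, 0.0]
wrist_force: [-0.2, -0.3, -1.2]
opening: 0.02
grip_force: 30.0
```

```bash
cat > seg.py <<'E'
# segment low-saturation blobs over the plywood in the top view, in platform coordinates
from h import *
from look import *
P=np.array([.5215,-.002]);th=-.07;R=np.array([[np.cos(th),-np.sin(th)],[np.sin(th),np.cos(th)]])
def plat(w): return R.T@(np.asarray(w)[:2]-P)
def seg(z=.108,show=True,x=(0.0,.11),y=(-.19,.19)):
    c=read_camera("top");J=c["img"];hsv=cv2.cvtColor(J,cv2.COLOR_BGR2HSV)
    poly=np.array([proj(c,np.r_[P+R@np.array(q),.085]) for q in((x[0],y[0]),(x[1],y[0]),(x[1],y[1]),(x[0],y[1]))])
    roi=np.zeros(J.shape[:2],np.uint8);cv2.fillPoly(roi,[poly.round().astype(int)],255)
    m=((hsv[...,1]<70)&(roi>0)).astype(np.uint8)
    n,l,s,ce=cv2.connectedComponentsWithStats(m)
    for i in range(1,n):
        if s[i,4]<8: continue
        cn=cv2.findContours((l==i).astype(np.uint8),0,2)[0][0];r=cv2.minAreaRect(cn)
        w=[plat(ray(c,*p,z)) for p in cv2.boxPoints(r)];print("area",s[i,4],"c",plat(ray(c,*ce[i],z)).round(3),"box",np.round(w,3).tolist(),"bgr",J[l==i].mean(0).round())
    return c
E
python3 -c "
from seg import *
pose();seg()"
```

```text
10.9 [ 0.4367 -0.0013  0.1297] toolx 0.9977 -0.0681 [-0.2 -0.3 -1.2] j6 1.38
area 74 c [ 0.09  -0.008] box [[0.071, 0.004], [0.109, 0.002], [0.108, -0.021], [0.07, -0.018]] bgr [117. 119. 120.]
area 19 c [ 0.105 -0.07 ] box [[0.107, -0.061], [0.109, -0.081], [0.102, -0.082], [0.1, -0.061]] bgr [166. 170. 175.]
area 80 c [0.036 0.013] box [[0.055, 0.025], [0.056, 0.004], [0.015, 0.001], [0.014, 0.021]] bgr [150. 150. 150.]
area 91 c [ 0.036 -0.031] box [[0.055, -0.016], [0.057, -0.04], [0.015, -0.043], [0.014, -0.02]] bgr [151. 152. 152.]
area 81 c [0.003 0.028] box [[-0.005, 0.061], [0.015, 0.062], [0.017, -0.031], [-0.004, -0.031]] bgr [99. 96. 89.]
```

Emit:
apply_moves(
  moves=[-20,0,0,0,-20,0,0,0,-20,0,0,0,-20,0,0,0,-14,0,0,0,0,0,0,0,0,0,-25,0,0,0,-27,0,0,0,0,0],
)

```text
clock: 12.08
eef_pos: [0.3463, 0.0045, 0.1828]
eef_rot: [0.001, 0.999, -0.034, 0.003]
wrist_force: [0.5, 0.3, -2.0]
opening: 0.0196
grip_force: 30.0
```

```bash
python3 -c "
from seg import *
o=pose();print(plat(o['eef_pos']));seg(x=(-.005,.11))"
```

```text
12.075 [0.3463 0.0045 0.1828] toolx 0.9977 -0.0679 [ 0.5  0.3 -2. ] j6 1.33
[-0.17526825 -0.00575815]
area 19 c [ 0.105 -0.07 ] box [[0.107, -0.061], [0.109, -0.081], [0.102, -0.082], [0.1, -0.061]] bgr [165. 169. 173.]
area 223 c [ 0.001 -0.005] box [[-0.008, 0.187], [0.034, 0.187], [0.033, -0.189], [-0.009, -0.189]] bgr [126. 131. 134.]
```

Emit:
apply_moves(
  moves=[20,-50,0,0,20,-50,0,0,45,0,0,0,45,0,0,0,45,0,0,0,36,0,0,0,0,0,20,0,0,0,20,0,0,0,13,0,0,0,0,0],
)

```text
clock: 13.38
eef_pos: [0.5607, 0.0907, 0.1266]
eef_rot: [0.0, 0.999, -0.034, -0.001]
wrist_force: [0.1, -0.0, -0.9]
opening: 0.02
grip_force: 30.0
```

```bash
python3 - <<'E'
from seg import *
o=pose();print(plat(o['eef_pos']))
c=read_camera("side");J=c["img"];hsv=cv2.cvtColor(J,cv2.COLOR_BGR2HSV);I=cv2.imread("pics/side0.png")
# head in side view: changed, low-saturation, behind beam over the plywood
d=cv2.absdiff(I,J).max(2)>25
poly=np.array([proj(c,np.r_[P+R@np.array(q),.1]) for q in((.15,-.03),(.26,-.03),(.26,.18),(.15,.18))]).round().astype(int)
roi=np.zeros(J.shape[:2],np.uint8);cv2.fillPoly(roi,[poly],1)
m=(d&(hsv[...,1]<75)&(roi>0)).astype(np.uint8);n,l,s,ce=cv2.connectedComponentsWithStats(m)
for i in range(1,n):
    if s[i,4]>15:
        ys,xs=np.where(l==i);k=np.argmax(ys);print(s[i],ce[i],"low",xs[k],ys[k],plat(ray(c,xs[k],ys[k],.083)))
# tray: profile seen in side view
tp=np.array([proj(c,np.r_[P+R@np.array(q),.01]) for q in((-.125,-.06),(-.02,-.06),(-.02,.14),(-.125,.14))])
print("tray px",tp.round().tolist())
E
```

```text
13.375 [0.5607 0.0907 0.1266] toolx 0.9977 -0.068 [ 0.1 -0.  -0.9] j6 1.6
[0.03258987 0.09519199]
[374 203  20  23 248] [382.49193548 213.28629032] low 379 225 [0.20205773 0.08737064]
tray px [[260.0, 226.0], [289.0, 241.0], [323.0, 198.0], [296.0, 185.0]]
```

Emit:
apply_moves(
  moves=[-20,0,0,0,-20,0,0,0,-20,0,0,0,-20,0,0,0,-20,0,0,0,-20,0,0,0,0,0,0,0],
)

```text
clock: 14.3
eef_pos: [0.4406, 0.099, 0.1289]
eef_rot: [-0.0, 0.999, -0.034, 0.0]
wrist_force: [-0.1, 0.5, -1.0]
opening: 0.0196
grip_force: 30.0
```

```bash
python3 - <<'E'
from seg import *
o=pose();print(plat(o['eef_pos']))
c=read_camera("top");J=c["img"];I=cv2.imread("pics/top0.png");d=cv2.absdiff(I,J).max(2)
poly=np.array([proj(c,np.r_[P+R@np.array(q),.09]) for q in((.0,.03),(.1,.03),(.1,.18),(.0,.18))]);a=poly.min(0).astype(int);b=poly.max(0).astype(int)
print(a,b);g=cv2.cvtColor(J,cv2.COLOR_BGR2HSV)
for v in range(a[1],b[1],2): print(v,round(plat(ray(c,a[0],v,.1))[0],3),"".join("#" if d[v,u]>40 else("+" if d[v,u]>15 else ".") for u in range(a[0],b[0])))
print(plat(ray(c,a[0],b[1],.1)),plat(ray(c,b[0],b[1],.1)))
E
```

```text
14.3 [0.4406 0.099  0.1289] toolx 0.9977 -0.0676 [-0.1  0.5 -1. ] j6 1.61
[-0.08773151  0.09511537]
[258 163] [304 195]
163 0.098 .....................+########+...............
165 0.091 ....................+#++######+...............
167 0.084 ........................#######...............
169 0.078 ........................#######+..............
171 0.071 .......................+#######+..............
173 0.064 .......................########+..............
175 0.057 .......................+#######...............
177 0.05 .......................+######+...............
179 0.043 .......................+######+...............
181 0.036 ...........+...........+#####+................
183 0.029 ............++++......+######++#..............
185 0.022 ...............+##+...+#######+...............
187 0.015 ...................++++######+................
189 0.009 ......................#######+................
191 0.002 ......................+######.................
193 -0.005 #+++++...............+######+.....++++++......
[-0.01206216  0.18039022] [0.00061666 0.02379836]
```

Emit:
apply_moves(
  moves=[20,0,0,0,0,-14,0,0,-20,0,0,0,-20,0,0,0,-20,0,0,0,-20,0,0,0,-20,0,0,0,-16,0,0,0,0,0,0,0,0,0,-25,0,0,0,-27,0,0,0,0,0],
)

```text
clock: 15.85
eef_pos: [0.3489, 0.1194, 0.1818]
eef_rot: [-0.0, 0.999, -0.034, 0.003]
wrist_force: [-0.4, -0.2, -2.0]
opening: 0.0198
grip_force: 30.0
```

```bash
python3 - <<'E'
from seg import *
o=pose();print(plat(o['eef_pos']))
c=read_camera("top");J=c["img"];I=cv2.imread("pics/top0.png");d=cv2.absdiff(I,J).max(2)
for v in range(163,222,2): print(v,round(plat(ray(c,258,v,.1))[0],3),"".join("#" if d[v,u]>40 else("+" if d[v,u]>15 else ".") for u in range(255,345)))
E
```

```text
15.85 [0.3489 0.1194 0.1818] toolx 0.9977 -0.068 [-0.4 -0.2 -2. ] j6 1.66
[-0.18065117  0.10902803]
163 0.098 ........................+#######+++...............#####+#############+....................
165 0.091 .......................+#++...........................++######+#####+.....................
167 0.084 ............................................................++######......................
169 0.078 ..................................................................++......................
171 0.071 ..........................................................................................
173 0.064 ..........................................................................................
175 0.057 ..........................................................................................
177 0.05 ..........................................................................................
179 0.043 ..........................................................................................
181 0.036 ..................................................................................
[... 1341 characters left out ...]
...............+#################...............+........................................
211 -0.067 ................+#################+...........................+...........................
213 -0.073 ................+#################+...............................+.......................
215 -0.08 ................+#################+..............................+........................
217 -0.087 ................##################+.......................................................
219 -0.094 .................#######+.................................................................
221 -0.101 .................#######+......................+++++++++..................................
```

Emit:
apply_moves(
  moves=[20,48,0,0,20,48,0,0,20,47,0,0,20,47,0,0,41,0,0,0,41,0,0,0,40,0,0,0,0,0,0,0],
)

```text
clock: 16.9
eef_pos: [0.5368, -0.0843, 0.1777]
eef_rot: [-0.0, 0.999, -0.034, -0.001]
wrist_force: [-0.1, 0.4, -1.7]
opening: 0.0199
grip_force: 30.0
```

```bash
python3 - <<'E'
from seg import *
o=pose();print(plat(o['eef_pos']))
c=read_camera("side");J=c["img"];cv2.imwrite("pics/p6.png",cv2.resize(J[190:300,290:420],None,fx=5,fy=5,interpolation=cv2.INTER_CUBIC))
hsv=cv2.cvtColor(J,cv2.COLOR_BGR2HSV);m=cv2.inRange(hsv,(80,80,40),(100,255,255));m[:200]=0;m[:,:320]=0
cn=max(cv2.findContours(m,0,2)[0],key=cv2.contourArea);q=cn[:,0];print("shell bbox",cv2.boundingRect(cn))
w=np.array([plat(ray(c,*p,.09)) for p in q]);print("shell min x z.09",w[:,0].min())
E
```

```text
16.9 [ 0.5368 -0.0843  0.1777] toolx 0.9977 -0.0677 [-0.1  0.4 -1.7] j6 1.28
[ 0.02098439 -0.08106952]
shell bbox (355, 260, 22, 25)
shell min x z.09 0.21001445354809994
```

View pics/p6.png

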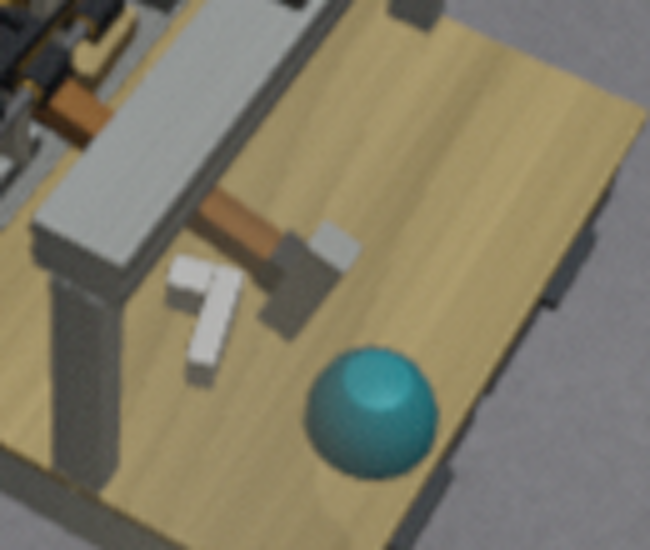

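The bracket lies at (210,310) with its foot at (185,270). The blade tip hovers at (288,340), and the shell's edge is at (305,412). I'll check the clearances numerically.

```bash
python3 - <<'E'
from seg import *
f=lambda p,z:plat(ray(S,290+p[0]/5,190+p[1]/5,z)).round(4)
print("outer -y",f((288,341),.133),"shoulder -y",f((260,321),.138))
print("bracket back top",f((242,272),.108),f((212,368),.108),"front leg end",f((188,362),.108),"foot",f((185,258),.108),f((167,290),.108))
print("shell left/bottom edge",f((305,412),.09),f((318,380),.1),f((318,380),.09))
E
```

```text
outer -y [ 0.1934 -0.0929] shoulder -y [ 0.1761 -0.093 ]
bracket back top [ 0.1435 -0.0521] [ 0.161  -0.1146] front leg end [ 0.1482 -0.1183] foot [ 0.1121 -0.0611] [ 0.1147 -0.0847]
shell left/bottom edge [ 0.2121 -0.1013] [ 0.2106 -0.0859] [ 0.2083 -0.0799]
```

Emit:
apply_moves(
  moves=[-4,-2,20,0,0,0,20,0,0,0,10,0,0,0,0,0,-20,0,0,0,-20,0,0,0,-20,0,0,0,-20,0,0,0,-20,0,0,0,0,0,0,0],
)

```text
clock: 18.2
eef_pos: [0.4309, -0.0748, 0.1309]
eef_rot: [0.0, 0.999, -0.034, 0.0]
wrist_force: [-0.2, 0.1, -1.4]
opening: 0.0196
grip_force: 30.0
```

```bash
python3 -c "
from seg import *
o=pose();print(plat(o['eef_pos']));seg(x=(0.002,.11))"
```

```text
18.2 [ 0.4309 -0.0748  0.1309] toolx 0.9977 -0.0684 [-0.2  0.1 -1.4] j6 1.21
[-0.08530003 -0.07897664]
area 75 c [ 0.091 -0.083] box [[0.108, -0.071], [0.11, -0.095], [0.075, -0.097], [0.073, -0.073]] bgr [114. 115. 115.]
area 158 c [ 0.024 -0.066] box [[-0.002, -0.044], [0.059, -0.045], [0.059, -0.114], [-0.002, -0.113]] bgr [149. 146. 144.]
area 38 c [ 0.049 -0.104] box [[0.057, -0.092], [0.059, -0.116], [0.042, -0.117], [0.04, -0.093]] bgr [194. 199. 205.]
```

Emit:
apply_moves(
  moves=[15,0,0,0,0,0,-22,0,0,0,-20,0,-20,31,0,0,-20,31,0,0,0,0,0,0,0,0,21,0,0,0,21,0,0,0,0,0],
)

```text
clock: 19.38
eef_pos: [0.4028, -0.1343, 0.1291]
eef_rot: [-0.001, 0.999, -0.034, -0.001]
wrist_force: [0.5, 0.8, -0.8]
opening: 0.0196
grip_force: 30.0
```

```bash
python3 -c "
from seg import *
o=pose();print(plat(o['eef_pos']));seg(x=(0.003,.11))"
```

```text
19.375 [ 0.4028 -0.1343  0.1291] toolx 0.9977 -0.0675 [ 0.5  0.8 -0.8] j6 1.05
[-0.10914255 -0.14031622]
area 111 c [ 0.069 -0.145] box [[0.04, -0.129], [0.096, -0.133], [0.094, -0.161], [0.038, -0.157]] bgr [118. 122. 123.]
area 163 c [ 0.043 -0.075] box [[0.057, -0.047], [0.063, -0.115], [0.022, -0.118], [0.016, -0.05]] bgr [200. 202. 206.]
```

Emit:
apply_moves(
  moves=[0,-15,0,0,0,-14,0,0,0,-14,0,0,0,-14,0,0,0,-14,0,0,0,0,0,0],
)

```text
clock: 20.18
eef_pos: [0.4069, -0.063, 0.1301]
eef_rot: [-0.0, 0.999, -0.033, -0.0]
wrist_force: [-0.1, -0.4, -1.3]
opening: 0.02
grip_force: 30.0
```

```bash
python3 -c "
from seg import *
o=pose();print(plat(o['eef_pos']));seg(x=(0.003,.11))"
```

```text
20.175 [ 0.4069 -0.063   0.1301] toolx 0.9978 -0.066 [-0.1 -0.4 -1.3] j6 1.21
[-0.11004485 -0.06886188]
area 259 c [ 0.053 -0.04 ] box [[0.056, 0.022], [0.1, -0.081], [0.054, -0.1], [0.01, 0.002]] bgr [171. 173. 176.]
```

Emit:
apply_moves(
  moves=[0,14,0,0,0,0,-22,0,0,0,-22,0,25,0,0,0,25,0,0,0,0,0,0,0],
)

```text
clock: 20.98
eef_pos: [0.4572, -0.0832, 0.174]
eef_rot: [0.0, 0.999, -0.034, 0.0]
wrist_force: [-0.9, 0.5, -2.0]
opening: 0.0197
grip_force: 30.0
```

```bash
python3 -c "
from seg import *
o=pose();print(plat(o['eef_pos']));seg(x=(0.003,.11))"
```

```text
20.975 [ 0.4572 -0.0832  0.174 ] toolx 0.9976 -0.0687 [-0.9  0.5 -2. ] j6 1.22
[-0.05846035 -0.08554409]
area 648 c [ 0.027 -0.083] box [[-0.001, 0.006], [0.07, 0.006], [0.069, -0.189], [-0.002, -0.188]] bgr [146. 137. 126.]
```

```bash
python3 -c "
from seg import *
c=read_camera('top');J=c['img'];m=((J.min(2)>165)).astype(np.uint8)
poly=np.array([proj(c,np.r_[P+R@np.array(q),.085]) for q in((-.02,-.15),(.11,-.15),(.11,.1),(-.02,.1))]);a=poly.min(0).astype(int);b=poly.max(0).astype(int)
print(a,b,plat(ray(c,*a,.108)),plat(ray(c,*b,.108)))
for v in range(a[1],b[1]): print(v,round(plat(ray(c,315,v,.108))[0],3),''.join('#' if m[v,u] else '.' for u in range(a[0],b[0])))
print([round(plat(ray(c,u,185,.108))[1],3) for u in range(a[0],b[0],10)])
"
```

```text
[281 162] [356 205] [0.10685673 0.11151466] [-0.02014258 -0.15530185]
162 0.116 ...........................................................................
163 0.113 ...........................................................................
164 0.109 ...........................................................................
165 0.106 ...........................................................................
166 0.103 ...........................................................................
167 0.099 ...........................................................................
168 0.096 ...........................................................................
169 0.092 ...........................................................................
170 0.089 ...........................................................................
171 0.085 ...........................................................................
172 0.082 ...........................................................................
173 0.078 ..........................................................................
[... 2129 characters left out ...]
.....................
199 -0.011 ...........................................................................
200 -0.014 ###########................................................................
201 -0.018 #######################....................................................
202 -0.021 ###########################....................#...........................
203 -0.025 ###########################................................................
204 -0.028 ###########################...................#............................
[np.float64(0.105), np.float64(0.071), np.float64(0.037), np.float64(0.003), np.float64(-0.031), np.float64(-0.065), np.float64(-0.099), np.float64(-0.134)]
```

Emit:
apply_moves(
  moves=[0,-34,0,0,0,-34,0,0,0,0,22,0,0,0,22,0,-20,0,0,0,-20,0,0,0,-20,0,0,0,-20,0,0,0,-20,0,0,0,-20,0,0,0,0,0,0,0,0,0,-30,0],
)

```text
clock: 22.58
eef_pos: [0.3396, -0.0054, 0.1593]
eef_rot: [-0.001, 0.999, -0.034, -0.002]
wrist_force: [0.6, 0.5, -1.3]
opening: 0.0196
grip_force: 30.0
```

Emit:
apply_moves(
  moves=[0,0,-30,0,0,50,-20,0,0,50,0,0,0,50,0,0,0,0,0,0],
)

```text
clock: 23.2
eef_pos: [0.3311, -0.159, 0.2104]
eef_rot: [0.001, 0.999, -0.037, 0.0]
wrist_force: [0.2, 0.8, -2.0]
opening: 0.0199
grip_force: 30.0
```

```bash
python3 -c "
from seg import *
o=pose();print(plat(o['eef_pos']))
c=read_camera('top');J=c['img'];I=cv2.imread('pics/top0.png');d=cv2.absdiff(I,J).max(2)
for v in range(178,242,2): print(v,round(plat(ray(c,300,v,.03))[0],3),''.join('#' if d[v,u]>40 else('+' if d[v,u]>12 else '.') for u in range(258,345)))
"
```

```text
23.2 [ 0.3311 -0.159   0.2104] toolx 0.9973 -0.0734 [ 0.2  0.8 -2. ] j6 0.89
[-0.17899163 -0.16995421]
178 0.068 .......................................................................................
180 0.061 .......................................................................................
182 0.054 .......................................................................................
184 0.047 .......................................................................................
186 0.04 .......................................................................................
188 0.032 .......................................................................................
190 0.025 .......................................................................................
192 0.018 .......................................................................................
194 0.011 .......................................................................................
196 0.004 .......................................................................................
198 -0.003 .......
[... 1456 characters left out ...]
........
228 -0.11 .......................................................................................
230 -0.117 .......................................................................................
232 -0.124 .......................................................................................
234 -0.131 .......................................................................................
236 -0.138 .......................................................................................
238 -0.145 .................................................................................+.....
240 -0.152 .............................................................................#########+
```

Emit:
apply_moves(
  moves=[0,-20,0,0,0,0,30,0,0,0,30,0,0,0,30,0,0,0,0,0],
)

```text
clock: 23.88
eef_pos: [0.3308, -0.133, 0.1187]
eef_rot: [-0.002, 0.999, -0.033, -0.002]
wrist_force: [0.3, -0.2, -1.8]
opening: 0.02
grip_force: 30.0
```

```bash
python3 - <<'E'
from seg import *
o=pose();print(plat(o['eef_pos']))
c=read_camera("side");J=c["img"];I=cv2.imread("pics/side0.png");d=cv2.absdiff(I,J).max(2)>22
cv2.imwrite("pics/x.png",J);hsv=cv2.cvtColor(J,cv2.COLOR_BGR2HSV)
tip=o['eef_pos']+np.r_[R@[.155,0],-.045];print("pred tip px",proj(c,tip))
u0,v0=proj(c,tip).round().astype(int)
wood=cv2.inRange(hsv,(5,110,40),(16,255,220))>0
for v in range(v0-40,v0+14,2): print(v,"".join(("w" if wood[v,u] else "#") if d[v,u] else "." for u in range(u0-45,u0+30)))
print(u0-45)
E
```

```text
23.875 [ 0.3308 -0.133   0.1187] toolx 0.9978 -0.0664 [ 0.3 -0.2 -1.8] j6 0.94
[-0.18108506 -0.14401882]
pred tip px [269.58924549 247.25233439]
207 wwwwwwwww#.................................................................
209 wwwwwwwwwwww#..............................................................
211 #wwwwwwwwwwwwww#..............................................###..........
213 ..#wwwwwwwwwwwwww#..........................................#########......
215 ....##wwwwwwwwwwwwww#.....................................##############...
217 .......##wwwwwwwwwwwwww..................................##############.#..
219 .........##wwwwwwwwwwwwww##............................#################...
221 ............##wwwwwwwwwwwwww#........................####################..
223 ...............##wwwwwwwwwwwwwww....................#######...#########.#..
225 .................##wwwwwwwwwwwwwwww................###..###........#..##...
227 ....................##wwwwwwwwwwwwwww#..............######.................
229 .......................#wwwwwwwwwwwwwwww................###............
[... 508 characters left out ...]
....................##############......................
245 ..........................................###########......................
247 .........................................###########.......................
249 .........................................##########........................
251 ............................................#####..........................
253 ...............................................#...........................
255 ...........................................................................
257 ...........................................................................
259 ...........................................................................
225
```

Emit:
apply_moves(
  moves=[18,0,0,0,11,0,-15,0,11,0,-16,0,18,0,-16,0,18,0,-15,0,21,0,-10,0,22,0,-10,0,0,0,0,0],
)

```text
clock: 24.92
eef_pos: [0.4543, -0.1442, 0.2054]
eef_rot: [0.002, 0.999, -0.033, 0.003]
wrist_force: [-1.0, 0.3, 9.3]
opening: 0.0199
grip_force: 30.0
```

```bash
cat > asc.py <<'E'
from seg import *
def asc(u0,u1,v0,v1,st=2):
    c=read_camera("side");J=c["img"];I=cv2.imread("pics/side0.png");d=cv2.absdiff(I,J).max(2)>22
    hsv=cv2.cvtColor(J,cv2.COLOR_BGR2HSV);wood=cv2.inRange(hsv,(5,110,40),(16,255,220))>0
    for v in range(v0,v1,st): print(v,"".join(("w" if wood[v,u] else "#") if d[v,u] else "." for u in range(u0,u1)))
    ys,xs=np.where((wood&d)[v0:v1,u0:u1]);return c,xs+u0,ys+v0
E
python3 -c "
from asc import *
o=pose();print(plat(o['eef_pos']));print(proj(S,o['eef_pos']));asc(215,300,180,262)"
```

```text
24.925 [ 0.4543 -0.1442  0.2054] toolx 0.9977 -0.0669 [-1.   0.3  9.3] j6 1.1
[-0.05704452 -0.14655566]
[256.62490279 214.30413949]
180 ...........................#############.##############.....###......................
182 ..........................#############.#####################........................
184 ........................##################.#################.........................
186 ......................######################################.........................
188 .....................#######################################.........................
190 ...................################################w######...........................
192 .................#######################################.............................
194 ..............#########################################..............................
196 ......###########################################....................................
198 ....#############################################....................................
200 ...##############################################...............
[... 2021 characters left out ...]
.........................................####.#####w###############...
248 .............................................................######################..
250 .........................................................###########################.
252 ..........................................................##########################.
254 ...............................................................####################..
256 .............................................................................#####...
258 .....................................................................................
260 .....................................................................................
```

Emit:
apply_moves(
  moves=[16,0,-4,0,16,0,-3,0,15,0,-2,0,10,0,0,0,10,0,0,0,0,0,0,0],
)

```text
clock: 25.72
eef_pos: [0.5194, -0.1483, 0.2123]
eef_rot: [0.001, 0.999, -0.034, 0.001]
wrist_force: [-0.3, -0.9, 5.1]
opening: 0.0201
grip_force: 30.0
```

```bash
python3 -c "
from asc import *
o=pose();print(plat(o['eef_pos']));print(proj(S,o['eef_pos']));asc(240,330,170,270)"
```

```text
25.725 [ 0.5194 -0.1483  0.2123] toolx 0.9977 -0.0676 [-0.3 -0.9  5.1] j6 1.15
[ 0.0081341 -0.1461287]
[276.95943651 223.2829981 ]
170 ...............############################################...............................
172 ...............########################################.#.................................
174 ................########################################......#...........................
176 .................######################################............#......................
178 .................#####################################............##......................
180 .................################################.###....######..##.......................
182 ..................##############################.####..#..#.....###.......................
184 ...................###########################.#####......#######.........................
186 ......................######################.#####........########........................
188 .......................###################.#####..##....#.##..............................
190 ...............
[... 3080 characters left out ...]
#####.............................#
256 .........................................###################.............................#
258 ..............................................##############............................##
260 ..................................................##########............................##
262 .......................................................#####...........................###
264 .......................................................................................###
266 .......................................................................................###
268 ..........................................................................................
```

```bash
cat > tilt.py <<'E'
from asc import *
# handle right-edge slope in side view vs that of a bar tilted by phi towards tool +x (head ahead)
def slope_pred(c,p,tx,ph):
    f=np.radians(ph);d=np.array([*(np.sin(f)*tx),-np.cos(f)]);a=proj(c,p);b=proj(c,p+.06*d);return (b-a)[0]/(b-a)[1]
def table(o,z):
    w,x,y,zz=o["eef_rot"];tx=np.array([1-2*(y*y+zz*zz),2*(x*y+w*zz)]);p=np.r_[o["eef_pos"][:2],z]
    print({ph:round(slope_pred(S,p,tx,ph),3) for ph in(-10,-5,0,5,10,15,20,25,30)})
E
python3 - <<'E'
from tilt import *
import sys,io,contextlib
o=pose();table(o,.18)
with contextlib.redirect_stdout(io.StringIO()): c,xs,ys=asc(272,300,216,250,1)
r=[(v,xs[ys==v].max()) for v in range(218,250) if (ys==v).any()];l=np.polyfit(*zip(*r),1);print("right edge slope",l[0])
E
```

```text
25.775 [ 0.5193 -0.1483  0.2123] toolx 0.9977 -0.0676 [-1.4 -0.4  5.2] j6 1.15
{-10: np.float64(-0.198), -5: np.float64(-0.052), 0: np.float64(0.072), 5: np.float64(0.182), 10: np.float64(0.281), 15: np.float64(0.371), 20: np.float64(0.456), 25: np.float64(0.536), 30: np.float64(0.614)}
right edge slope 0.24706744868035202
```

Emit:
apply_moves(
  moves=[10,0,1,0,9,0,2,0,6,0,3,0,0,0,2,0,0,0,0,0],
)

```text
clock: 26.45
eef_pos: [0.547, -0.1502, 0.2076]
eef_rot: [0.001, 0.999, -0.034, 0.005]
wrist_force: [0.3, 1.0, 17.8]
opening: 0.0199
grip_force: 30.0
```

```bash
python3 - <<'E'
from tilt import *
import io,contextlib
o=pose();table(o,.18);b=io.StringIO()
print(proj(S,o['eef_pos']))
c,xs,ys=asc(272,310,216,262,2)
r=[(v,xs[ys==v].max()) for v in range(224,250) if (ys==v).any()];l=np.polyfit(*zip(*r),1);print("right edge slope",l[0])
E
```

```text
26.45 [ 0.547  -0.1502  0.2076] toolx 0.9976 -0.0678 [ 0.3  1.  17.8] j6 1.17
{-10: np.float64(-0.231), -5: np.float64(-0.08), 0: np.float64(0.049), 5: np.float64(0.162), 10: np.float64(0.264), 15: np.float64(0.357), 20: np.float64(0.444), 25: np.float64(0.526), 30: np.float64(0.605)}
[285.92104264 229.03525411]
216 ######################.##.............
218 #######################..##...........
220 ###########################...........
222 ##########..#############.............
224 ###############wwww##...##............
226 ###############wwww###.#..............
228 ...##############ww#.#................
230 .#..##..#######w#ww...................
232 ..########..###wwww#..................
234 #.####....####.ww#w#..................
236 ######...#.....wwwww..................
238 ...###...#...wwwwww#..................
240 ..............wwwwww..................
242 ..........ww#wwwwwww#.................
244 ...#####...wwwwwwwww#.................
246 ..#######.#wwwwwwwww#.................
248 ..#########wwwwwwwww#.................
250 .###..#####wwwwww#w####...............
252 .#############wwww####................
254 ....#######################...........
256 ........####################..........
258 ............################..........
260 ................############..........
right edge slope 0.051623931623933465
```

Emit:
apply_moves(
  moves=[0,0,-20,0,0,0,-30,0,-45,0,0,0,-45,0,0,0,-45,0,0,-9.7,0,0,0,-9.7,0,0,0,-9.7,0,0,0,-9.7,0,0,0,-9.7,0,0,0,-9.7,0,0,0,-9.7,0,0,0,-9.7],
)

```text
clock: 28.0
eef_pos: [0.4092, -0.1404, 0.2532]
eef_rot: [0.001, 0.798, 0.602, 0.001]
wrist_force: [-0.3, -0.3, -1.4]
opening: 0.0201
grip_force: 30.0
```

Emit:
apply_moves(
  moves=[0,0,0,-9.6,0,0,0,-9.5,50,0,0,0,50,0,0,0,50,0,0,0,50,0,0,0,50,0,0,0,50,0,0,0,50,0,0,0,50,0,0,0,50,0,0,0,0,0,0,0],
)

```text
clock: 29.5
eef_pos: [0.3857, 0.3129, 0.2528]
eef_rot: [-0.001, 0.688, 0.726, 0.001]
wrist_force: [1.4, 0.3, -2.1]
opening: 0.0202
grip_force: 30.0
```

```bash
python3 - <<'E'
from tilt import *
o=pose();u,v=proj(S,o['eef_pos']).astype(int);print(u,v)
asc(u-35,u+35,v-20,v+50)
E
```

```text
29.5 [0.3857 0.3129 0.2528] toolx -0.0537 0.9986 [ 1.4  0.3 -2.1] j6 0.4
315 97
77 ....................#############################...#############.....
79 ..........................######################.......##########.....
81 ...........................#####wwww################...########.......
83 ...........................####wwwwwww#######......###########........
85 ...........................####ww##ww########..........#####..........
87 ...........................####wwwwww#######...........####...........
89 ...........................#####wwwww#######..........................
91 ...........................####wwwwww#######..........................
93 ...........................####wwww#w#######..........................
95 ...........................####w#wwww#######..........................
97 .............................##www#ww######...........................
99 ..............................##w#www####.............................
101 ...............................##wwwww#...............................
103 ...............................#wwwwww#..............
[... 892 characters left out ...]
######...................
129 ..........................w##########......########...................
131 ..........................w#########.......#####.#....................
133 ...........................#######.........#######....................
135 ...........................w#####..........####.##....................
137 .............................................#..##....................
139 ............................................#.####....................
141 ...........................................#..#.####..................
143 ...............................................#####..................
145 ...........................................#.#####....................
```

```bash
python3 - <<'E'
from tilt import *
import io,contextlib
o=pose();p=o['eef_pos'];w,x,y,z=o["eef_rot"];tx=np.array([1-2*(y*y+z*z),2*(x*y+w*z),0]);ty=np.array([tx[1],-tx[0],0])
print("ty",ty)
for zz in(.25,.22,.19,.16): print("axis",zz,proj(S,np.r_[p[:2],zz]).round(1))
for a in(-.045,.045):
  for b in(-.01,.01): print("head",a,b,[proj(S,np.r_[p[:2],0]+a*tx+b*ty+[0,0,h]).round(1).tolist() for h in(.125,.149)])
c=read_camera("side");J=c["img"];I=cv2.imread("pics/side0.png");d=cv2.absdiff(I,J).max(2)
print("table",J[105,300],I[105,300])
for v in range(83,120,4): print(v,[int(q) for q in J[v,305:326].max(1)])
g=(d>22).astype(np.uint8);
cen=[]
for v in range(101,113):
    q=np.where(g[v,305:322])[0]+305;cen.append((v,q.min(),q.max()))
print(cen)
E
```

```text
29.55 [0.3858 0.3109 0.2527] toolx -0.0524 0.9986 [ 0.3  0.4 -1.7] j6 0.4
ty [0.99862524 0.05241434 0.        ]
axis 0.25 [314.8  98.7]
axis 0.22 [314.6 106.2]
axis 0.19 [314.4 113.5]
axis 0.16 [314.3 120.6]
head -0.045 -0.01 [[305.7, 135.8], [305.7, 130.4]]
head -0.045 0.01 [[311.1, 137.6], [311.2, 132.2]]
head 0.045 -0.01 [[317.0, 120.0], [317.1, 114.5]]
head 0.045 0.01 [[322.3, 121.7], [322.5, 116.2]]
table [119 116 117] [119 115 116]
83 [118, 92, 75, 69, 69, 67, 94, 114, 117, 116, 111, 112, 80, 57, 48, 33, 23, 31, 63, 91, 113]
87 [116, 97, 75, 71, 71, 61, 55, 47, 50, 45, 44, 53, 59, 69, 69, 67, 71, 73, 79, 104, 115]
91 [118, 102, 79, 71, 69, 61, 50, 46, 49, 50, 49, 53, 58, 66, 72, 70, 68, 72, 86, 110, 117]
95 [116, 114, 84, 72, 70, 62, 51, 47, 46, 48, 48, 51, 60, 70, 69, 71, 72, 74, 101, 117, 116]
99 [119, 120, 120, 119, 114, 86, 61, 48, 49, 52, 49, 51, 66, 70, 72, 81, 105, 116, 119, 116, 119]
103 [117, 117, 119, 119, 120, 93, 60, 47, 50, 50, 48, 55, 60, 75, 105, 120, 119, 118, 117, 120, 120]
107 [119, 118, 117, 118, 120, 96, 62, 45, 49, 49, 51, 54, 59, 91, 139, 132, 122, 120, 121, 121, 120]
111 [118, 140, 164, 150, 110, 78, 56, 49, 50, 52, 50, 56, 59, 65, 88, 130, 146, 143, 112, 112, 122]
115 [99, 91, 93, 91, 88, 74, 58, 53, 50, 53, 50, 52, 62, 94, 123, 121, 105, 95, 98, 117, 124]
119 [91, 91, 88, 91, 89, 81, 53, 53, 48, 49, 50, 57, 59, 71, 114, 125, 94, 80, 101, 117, 123]
[(101, np.int64(310), np.int64(318)), (102, np.int64(310), np.int64(318)), (103, np.int64(310), np.int64(318)), (104, np.int64(310), np.int64(318)), (105, np.int64(310), np.int64(318)), (106, np.int64(310), np.int64(318)), (107, np.int64(310), np.int64(318)), (108, np.int64(310), np.int64(318)), (109, np.int64(310), np.int64(315)), (110, np.int64(311), np.int64(316)), (111, np.int64(311), np.int64(315)), (112, np.int64(311), np.int64(316))]
```

Emit:
apply_moves(
  moves=[11,17,0,0,10.5,17,0,0,0,0,0,0,0,0,0,0],
)

```text
clock: 30.1
eef_pos: [0.4186, 0.331, 0.253]
eef_rot: [-0.0, 0.69, 0.724, -0.0]
wrist_force: [-0.1, -0.8, -3.0]
opening: 0.0201
grip_force: 30.0
```

Emit:
apply_moves(
  moves=[0,0,25,0,0,0,25,0,0,0,20,0,0,0,20,0,0,0,10,0,0,0,0,0],
)

```text
clock: 30.85
eef_pos: [0.4183, 0.3316, 0.1529]
eef_rot: [-0.0, 0.69, 0.724, -0.001]
wrist_force: [0.5, -0.4, -2.1]
opening: 0.02
grip_force: 30.0
```

Emit:
apply_moves(
  moves=[0,0,8,0,0,0,6,0,0,0,3,0,0,0,0,0],
)

```text
clock: 31.35
eef_pos: [0.4187, 0.3321, 0.1359]
eef_rot: [-0.0, 0.69, 0.724, -0.0]
wrist_force: [-0.5, -0.1, -2.2]
opening: 0.0199
grip_force: 30.0
```

Emit:
apply_moves(
  moves=[0,0,2,0,0,0,2,0,0,0,0,0],
)

```text
clock: 31.72
eef_pos: [0.419, 0.3323, 0.1327]
eef_rot: [0.0, 0.69, 0.724, 0.0]
wrist_force: [-1.2, 0.1, 2.6]
opening: 0.02
grip_force: 30.0
```

Contact with the holder floor. I'll press very lightly, then release and rise.

Emit:
apply_moves(
  moves=[0,0,1.5,0,0,0,0,0],
)

```text
clock: 31.98
eef_pos: [0.4191, 0.3327, 0.1325]
eef_rot: [0.0, 0.69, 0.724, 0.001]
wrist_force: [-3.4, 0.1, 11.4]
opening: 0.02
grip_force: 30.0
```

Emit:
apply_moves(
  moves=[0,0,0,0,0,0,0,0,0,0,0,0,0,0,0,0,0,0,0,0,0,0,0,0,0,0,0,0,0,0,0,0],
  hand=0,
)

```text
clock: 32.98
eef_pos: [0.4189, 0.3322, 0.1307]
eef_rot: [0.0, 0.69, 0.724, 0.0]
wrist_force: [0.5, -0.5, 0.1]
opening: 0.0917
grip_force: 0.0
```

Emit:
apply_moves(
  moves=[0,0,-20,0,0,0,-40,0,0,0,-40,0,0,0,-30,0,50,0,0,0,50,0,0,0,50,0,0,0,50,0,0,0,0,0,0,0],
)

```text
clock: 34.1
eef_pos: [0.4079, 0.5347, 0.259]
eef_rot: [-0.0, 0.688, 0.725, -0.001]
wrist_force: [0.2, -1.0, -0.1]
opening: 0.093
grip_force: 0.0
```

```bash
python3 - <<'E'
from seg import *
o=pose()
for n,roi in(("side",(300,345,100,170)),("top",(195,240,215,238))):
    c=read_camera(n);J=c["img"];I=cv2.imread(f"pics/{n}0.png");d=cv2.absdiff(I,J).max(2);u0,u1,v0,v1=roi
    for v in range(v0,v1,2): print(v,"".join("#" if d[v,u]>40 else("+" if d[v,u]>18 else ".") for u in range(u0,u1)))
# bystanders and tray (diff from the start)
c=read_camera("top");d=cv2.absdiff(cv2.imread("pics/top0.png"),c["img"]).max(2)
m=(d>30).astype(np.uint8);n,l,s,_=cv2.connectedComponentsWithStats(m);print([r.tolist() for r in s[1:] if r[4]>6])
hsv=cv2.cvtColor(c["img"],cv2.COLOR_BGR2HSV)
for v in range(198,236,2): print(v,round(plat(ray(c,300,v,.03))[0],3),"".join(str(min(9,int(d[v,u])//8)) if d[v,u]>7 else "." for u in range(262,336)))
E
```

```text
34.1 [0.4079 0.5347 0.259 ] toolx -0.0525 0.9986 [ 0.2 -1.  -0.1] j6 0.7
100 .............................................
102 .............................................
104 .............................................
106 .............................................
108 .............................................
110 ............................++++.............
112 ..............................+#.............
114 .........................++...++.............
116 ..............................++.............
118 ..............................++.............
120 ..............................#..............
122 ......................+.......#..............
124 ......................##......#..............
126 ......................#+.....+#..............
128 ......................++.....+#..............
130 ......................++......+..............
132 ......................++.....................
134 ......................++.....................
136 ......................+......................
138 .............................................
140 .......................
[... 2700 characters left out ...]
.............
220 -0.081 ........................................2.1111111111111111................
222 -0.088 .........................................234433431231.23432...............
224 -0.096 ...................1......................................................
226 -0.103 ..........................................................................
228 -0.11 ..........................................................................
230 -0.117 ..........................................................................
232 -0.124 ..........................................................................
234 -0.131 ..........................................................................
```

```bash
python3 -c "
from plant import *
print(close_job())"
```

```text
the job is handed in; nothing more can be done
None
```

The job is handed in at about 34 s: all three offcuts are in the tray, the rake is upright in its holder and released, and the final camera check showed no change at the glue bottle, shell or bin.

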